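Pack the last cake carton into the stall rack and close up the end stop

TASK

Stand the loose cake carton upright in the wooden display rack, in the free space between the two cartons already there and the sliding stop; set it down, do not drop it. Then push the stop up snug, so that all three cartons stand upright and close together between the end wall and the stop. Leave the jar and the tin where they are.

Things in the scene. Friction and masses are not known exactly. Their poses are not given: they have to be found in the camera images.
- rack: Fixed plywood display rack, 160 wide (its x) and 365 long (its y). Origin on the table, under the floor board; z up. The floor the cartons stand on is 12 mm above the table, y -150 to 200. Fixed end wall (top 112 above the table) at the -y end: inner face at y = -150. Low rails along both long sides, 10 high above the floor, 140 apart (x from -70 to 70). Cartons stand in it with their thin side along y.
- carton: The loose cardboard carton to be packed, standing upright on the table outside the rack: 110 (its x) by 36 (its y, the thickness) by 140 high (z), about 0.2 kg, rigid. Origin at the centre of its underside. Front and back are alike.
- carton_thick: Carton already in the rack, next to the end wall: 110 (x) by 44 (y, thickness) by 120 high, loose. Origin at the centre of its underside.
- carton_thin: Carton already in the rack, beside the thick one: 104 (x) by 30 (y, thickness) by 130 high, loose. Origin at the centre of its underside.
- stop (a joint): Sliding end stop of the rack, in m: 0 = farthest from the end wall, growing to 0.200 as it slides towards the wall (-y of the rack). Clear space between end wall and stop = 0.250 minus this value. It slides with about 2 N of friction and stays where it is left. It is an upright wooden board 124 wide, 12 thick, top 104 above the table, on a foot that reaches back (+y) to a stubby upright block.
- stop_face (a point): Centre of the stop board's face towards the cartons, 59 above the table; axes as the rack's.
- stop_block (a point): Top centre of the block at the back of the stop's foot, 68 above the table, its axes as the rack's. The block is 36 (x) by 30 (y) and stands 45 above the foot; its centre is 65 mm behind (+y of) stop_face, its flat rear face, 15 mm farther +y, is where to push; the space behind it is free.
- jar: Bystander: amber glass jar with steel lid, 68 diameter, 88 high, on the table. Origin at the centre of its underside.
- tin: Bystander: plain aluminium tin, 80 diameter, 70 high, on the table. Origin at the centre of its underside.
Not all that is in view belongs to the job. What is shaped like the carton_thick but blue or turquoise is not meant.

How it is judged:
By the outcome, as a careful person would: the job done as asked, in the order asked, and still so for the second after the job is handed in, with the robot touching nothing.
It also fails if it takes over 54 s, if anything falls off the work surface, if the arm or the gripper's body presses on something with over 40 N, if the wrist force passes 120 N, or if a joint passes its speed limit or range.

ROBOT

A 7-joint arm with a two-finger parallel gripper is mounted at the origin on the work surface. World frame = base frame: x ahead of the robot, y to its left, z up, the work surface at z = 0. Lengths are in m, angles in rad, forces in N, time in s.
With the tool pointing down it reaches from about 0.4 to 0.875 m from the base axis. Payload 19.3 kg.
Tool frame: the origin (TCP) lies midway between the tips of the shut fingers; the grasp point (between the pads) lies 19 mm behind it (bot.grip_point_offset is the distance from the TCP to the grasp point, in m); z points along the fingers, y is the direction in which the jaws open and shut (so a half turn about z gives the same grasp; the last joint's range is limited). The gripper opens to 85 mm and grips with 20 to 120 N. Pads are 22 mm wide; open, the fingers measure 114 mm over their backs; the gripper's body (76 mm by 85 mm) begins 54 mm behind the grasp point. The pads swing forward as they close: fully open they stand 13 mm farther back than shut.
Start: joints at [-1.394, 0.521, -0.036, 1.599, 0.021, 1.021, -0.113], TCP at [0.153, 0.606, 0.231] pointing down, gripper open.
Joint ranges: [-2.91, 2.91], [-0.3, 2.13], [-1.5, 1.42], [0.17, 2.43], [-1.26, 4.41], [0.16, 1.93], [-2.52, 2.52]. Speed limits (rad/s): [1.89, 1.89, 2.39, 2.39, 3.01, 3.01, 3.01].

INTERFACE

Orientations are given as [roll, pitch, yaw] about the fixed x, y, z axes, in that order (R = Rz(yaw) Ry(pitch) Rx(roll)).
In Python, from workcell import bot, viewer, workorder gives the robot as it stands.
- The arm moves only by the tool move_arm, never from a script. Its argument "plan" is a list of rows, each a list of 6 numbers: the shift along the tool's x, y, z scaled (see below), then the turn, a rotation vector about the tool's x, y, z scaled (see below). A call has 1 to 5 rows; each row shifts and turns the commanded pose from where the row before left it, along the tool's axes as they then stand; what a row does not reach is not made up. The controller multiplies each number of a shift by 0.025 m and each number of a turn by pi rad. A row lasts 1/10 s, in which the tool goes at most 50 mm and 8.59 degrees, less where a joint would pass 70% of its speed; a pose out of reach is approached as far as the arm can. A call with a number of a shift or a turn outside -1 to 1 is refused whole. A call with a gripper value outside its range is refused whole. "claw" is the closure, from -1 (fully open) to 1 (shut), so that 0 is half open, set as the call begins (left out, the last holds). The fingers move at their own pace and stop on an object; "force" is the grip in N (left out, the last holds). Time passes only in rows, so rows that do not move let the fingers close. It gives the time, the measured TCP pose, the force and the opening at its end, in the units of the state.
- bot.observe(): the state, without advancing time (a new reading comes with each control period).
- viewer.grab_frame(name): name is "scene" or "top" or "wrist"; returns the picture (420x560x3 uint8, red, green, blue); there is no depth.
- viewer.camera_info(name): a dict with "K" (3x3 intrinsics, pixels), "D" ([k1, k2, p1, p2, k3] as OpenCV has them; the pictures are not rectified), "R" (3x3) and "t" (3): a world point X has camera coordinates R X + t. Camera axes: x right, y down, z forward; pixel columns grow to the right and rows downward; lengths in m; the calibration is good to about 2 mm. A picture is of the moment at which its call begins: read the wrist's pose just before it. camera_info takes no time and is no camera call; for the wrist camera it gives the pose at the moment of the call.
- workorder.job_done(): hands the job in, once; it reports no verdict.
The state is a dict: "clock": time; "qpos": joint angles; "qd": joint speeds; "joint_efforts": joint torques, N m; "position": TCP position; "tool_rot": TCP orientation; "force": force on the tool from outside, world axes, zero at the start; "moment": the same for the moment, N m; "grip_width": finger opening in m.
Only numpy, scipy, OpenCV 4.12 (cv2) and the standard library are available. Lean on these libraries where they do the work, as an engineer would, in place of code of your own. Each camera call takes 0.05 s, during which the arm holds its last target.

## Working session

There is one attempt and no reset: what is moved stays moved. The work goes in short steps, Python scripts to look and compute and a tool call to move; the robot and the scene stay as the last step left them, time stands still between calls to the robot, and variables do not carry over. Pictures are saved under pics/ and viewed, and the job is handed in when it is done.

Besides the shell and the picture viewer there is one more tool, called after "Request:" as name([rows], argument=value, ...), one row to a line, values as JSON. move_arm: Moves the arm, as the interface text tells. Shifts and turns lie within -1 to 1; 1 stands for 0.025 m of shift or pi rad of turn. Its arguments: {"type":"object","properties":{"plan":{"type":"array","items":{"type":"array","items":{"type":"number"}}},"claw":{"type":"number"},"force":{"type":"number"}},"required":["plan"]}

```bash
ls; mkdir -p pics; python3 - <<'E'
from workcell import bot, viewer, workorder
import cv2,numpy as np
print(bot.observe())
for n in ["scene","top","wrist"]:
    im=viewer.grab_frame(n); cv2.imwrite(f"pics/{n}0.png",im[:,:,::-1]); 
    c=viewer.camera_info(n); print(n,c)
E
```

```text
pics
{'clock': 0.0, 'qpos': array([-1.39418655,  0.52202929, -0.0363313 ,  1.59999718,  0.0212191 ,
        1.02112888, -0.11282258]), 'qd': array([ 0.00062317, -0.002181  , -0.00070611,  0.0010298 , -0.00118523,
       -0.00130746, -0.00040946]), 'joint_efforts': array([ 1.03193397e-03, -9.27142024e+01,  1.98038064e+00, -3.69919574e+01,
        1.79157243e-02,  8.51655233e-03,  1.45423130e-06]), 'position': array([0.15265025, 0.60571579, 0.23072006]), 'tool_rot': array([-3.14041977e+00,  9.94889274e-05,  2.89476355e+00]), 'force': array([ 0.08433668, -0.69415686,  0.07225576]), 'moment': array([ 0.04805847,  0.03652453, -0.02290922]), 'grip_width': 0.08592305621791524}
scene {'K': array([[440.79663249,   0.        , 285.56942683],
       [  0.        , 440.79663249, 207.15155187],
       [  0.        ,   0.        ,   1.        ]]), 'D': array([-0.12386881,  0.        ,  0.        ,  0.        ,  0.        ]), 'R': array([[ 0.15820401,  0.98737923,  0.00733133],
       [ 0.62701063, -0.09472226, -0.77323047],
       [-0.76277727,  0.12692498, -0.63408271]]), 't': array([-0.04080273,
[... 257 characters left out ...]
       ]), 'R': array([[ 0.02623435, -0.99933188,  0.02544707],
       [-0.99067666, -0.0293945 , -0.13302527],
       [ 0.1336844 , -0.02171998, -0.99078591]]), 't': array([-0.08472977,  0.51015864,  1.19077723])}
wrist {'K': array([[318.64173061,   0.        , 281.20959921],
       [  0.        , 318.64173061, 212.30286959],
       [  0.        ,   0.        ,   1.        ]]), 'D': array([-0.07055115,  0.        ,  0.        ,  0.        ,  0.        ]), 'R': array([[ 2.44923511e-01,  9.69542229e-01, -5.83538381e-04],
       [ 9.18825286e-01, -2.31919318e-01,  3.19332935e-01],
       [ 3.09471432e-01, -7.87483137e-02, -9.47642409e-01]]), 't': array([-0.62431277, -0.04225441,  0.38132158])}
```

View pics/scene0.png

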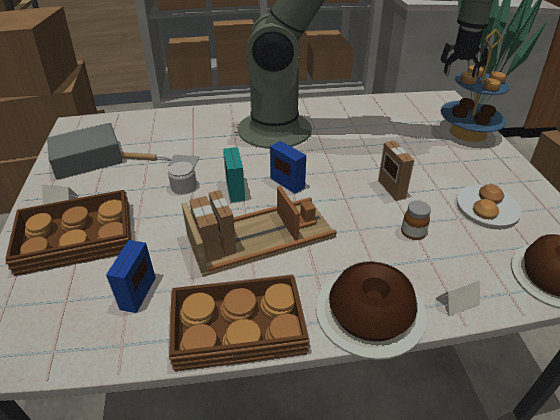

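View pics/top0.png

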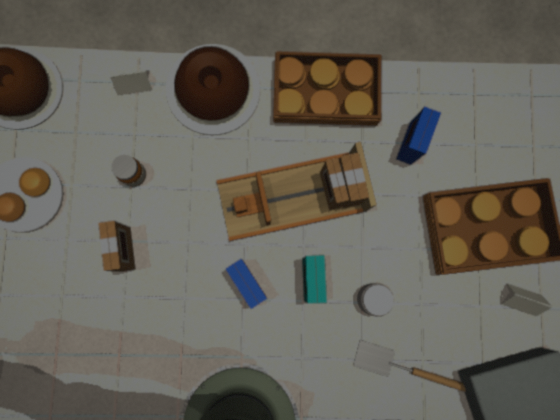

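View pics/wrist0.png

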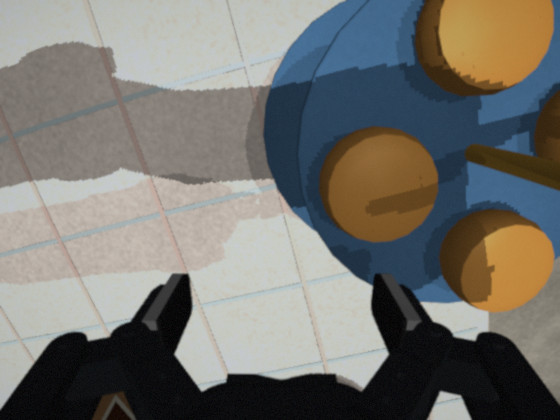

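The carton is at about (117,245) in the top view, the jar at (128,170), the tin at (375,300), and the rack at (295,195) with its end wall on the right and the stop at (262,197). I'll enlarge these areas to get corners.

```bash
cat > h.py <<'E'
import numpy as np,cv2
from workcell import bot, viewer, workorder
from scipy.spatial.transform import Rotation as Ro
def ray(c,uv):
    p=cv2.undistortPoints(np.array([[uv]],float),c["K"],c["D"])[0,0]
    R=c["R"];o=-R.T@c["t"];return o,R.T@np.array([p[0],p[1],1.])
def onz(c,uv,z):
    o,d=ray(c,uv);return o+d*(z-o[2])/d[2]
def proj(c,X):
    r=cv2.Rodrigues(np.asarray(c["R"]))[0]
    return cv2.projectPoints(np.array(X,float).reshape(-1,1,3),r,c["t"],c["K"],c["D"])[0][:,0]
E
python3 - <<'E'
import cv2
t=cv2.imread("pics/top0.png");s=cv2.imread("pics/scene0.png")
def crop(im,n,x0,y0,x1,y1,k):
    cv2.imwrite(n,cv2.convertScaleAbs(cv2.resize(im[y0:y1,x0:x1],None,fx=k,fy=k,interpolation=cv2.INTER_CUBIC),alpha=1.5))
crop(t,"pics/c_t1.png",210,140,380,245,4.5)
crop(t,"pics/c_t2.png",90,140,170,290,4)
crop(s,"pics/c_s1.png",175,170,345,280,4.5)
crop(s,"pics/c_s2.png",360,130,450,250,5)
E
```

```text
(no output)
```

View pics/c_t1.png

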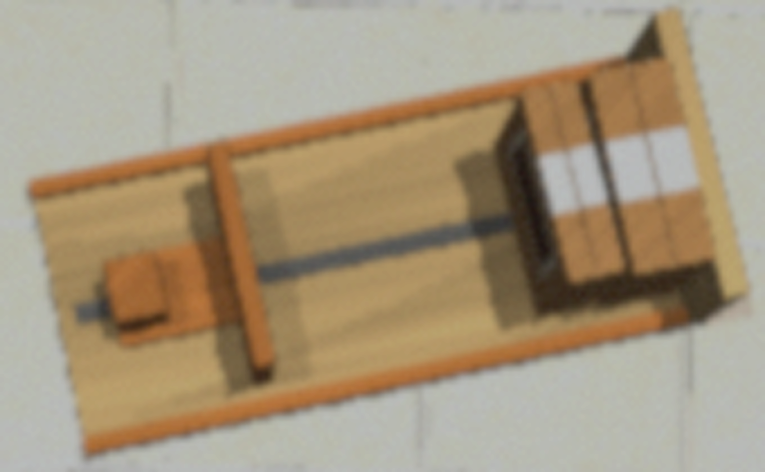

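View pics/c_t2.png

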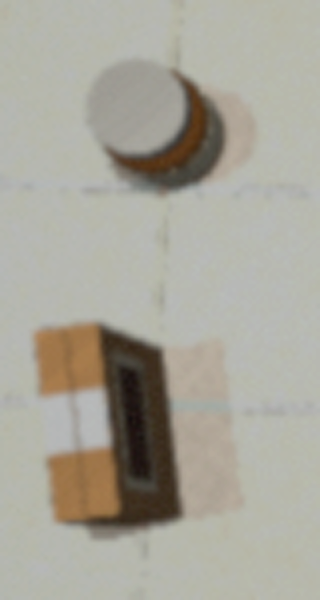

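View pics/c_s1.png

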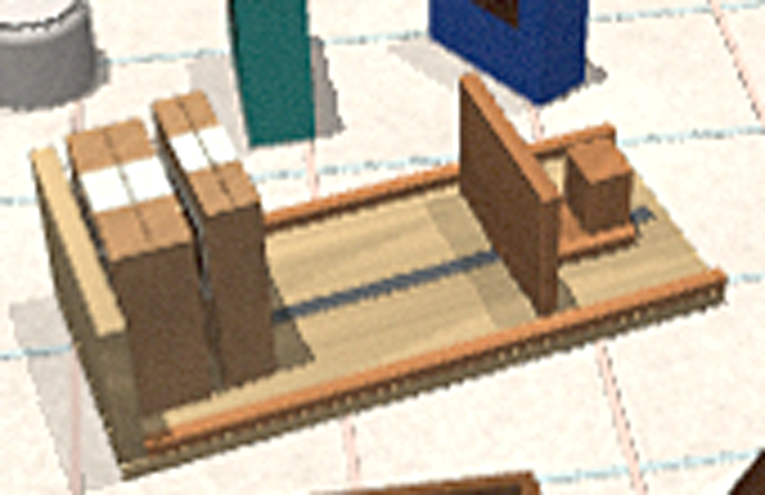

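View pics/c_s2.png

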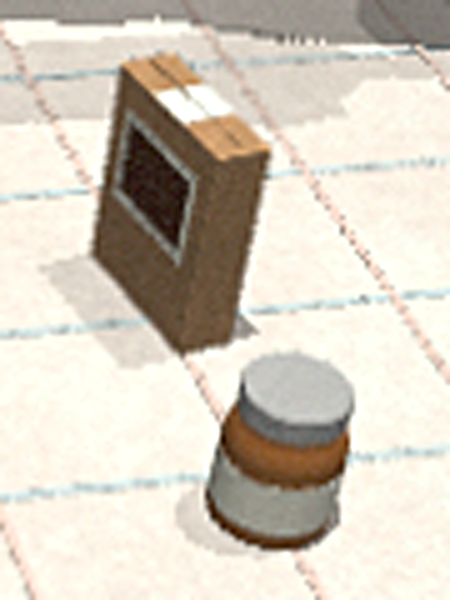

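```bash
python3 - <<'E'
from h import *
c=viewer.camera_info("top")
def f(n,pts,z,x0,y0,k):
    P=[onz(c,(x0+(u+.5)/k-.5,y0+(v+.5)/k-.5),z) for u,v in pts]
    print(n,"ctr",np.mean(P,0).round(4)[:2]); 
    for i,p in enumerate(P):
        q=P[(i+1)%len(P)]-p; print("   ",p[:2].round(4),"edge",np.hypot(*q[:2]).round(4),"ang",np.degrees(np.arctan2(q[1],q[0])).round(1))
A=(210,140,4.5)
f("rack end",[(32,190),(88,450)],.022,*A)
f("rail",[(36,183),(640,58)],.022,*A)
f("rail2",[(88,440),(690,312)],.022,*A)
f("wall",[(657,12),(680,10),(745,292),(720,297)],.112,*A)
f("stop",[(208,145),(228,145),(270,375),(250,378)],.104,*A)
f("block",[(105,262),(158,252),(168,318),(115,330)],.068,*A)
f("thin",[(522,88),(580,82),(627,272),(570,280)],.142,*A)
f("thick",[(588,70),(668,60),(712,255),(632,270)],.132,*A)
B=(90,140,4)
f("carton",[(35,330),(102,322),(121,517),(55,522)],.140,*B)
f("jar",[(136,109)],.088,*B)
s=viewer.camera_info("scene")
E=(360,130,5)
f("blue",[(230,262),(254,260)],.14,0,0,1)
c=s
f("carton S",[(122,66),(188,53),(270,150),(213,160)],.140,*E)
f("jar S",[(300,390)],.088,*E)
F=(175,170,4.5)
f("thin S",[(152,100),(207,92),(262,200),(205,213)],.142,*F)
f("thick S",[(68,138),(135,118),(190,243),(115,260)],.132,*F)
f("stop S",[(460,80),(475,75),(560,195),(543,203)],.104,*F)
f("block S",[(566,150),(605,140),(632,170),(592,182)],.068,*F)
E
```

```text
rack end ctr [0.5191 0.0599]
    [0.5927 0.0786] edge 0.1519 ang -165.7
    [0.4455 0.0411] edge 0.1519 ang 14.3
rail ctr [ 0.639  -0.0958]
    [0.5969 0.0765] edge 0.3547 ang -76.3
    [ 0.6811 -0.2681] edge 0.3547 ang 103.7
rail2 ctr [ 0.4925 -0.128 ]
    [0.4511 0.0414] edge 0.3487 ang -76.3
    [ 0.5338 -0.2974] edge 0.3487 ang 103.7
wall ctr [ 0.6066 -0.284 ]
    [ 0.6822 -0.2606] edge 0.0124 ang -83.2
    [ 0.6837 -0.2729] edge 0.1559 ang -167.0
    [ 0.5318 -0.3078] edge 0.0135 ang 103.1
    [ 0.5287 -0.2947] edge 0.1573 ang 12.5
stop ctr [ 0.5422 -0.0404]
    [ 0.6038 -0.0221] edge 0.0107 ang -88.2
    [ 0.6042 -0.0328] edge 0.1256 ang -168.1
    [ 0.4813 -0.0586] edge 0.0107 ang 100.3
    [ 0.4794 -0.0481] edge 0.1272 ang 11.8
block ctr [0.5297 0.015 ]
    [0.5449 0.0327] edge 0.0294 ang -77.4
    [0.5513 0.004 ] edge 0.0369 ang -169.6
    [ 0.515  -0.0027] edge 0.0295 ang 104.6
    [0.5076 0.0259] edge 0.0379 ang 10.4
thin ctr [ 0.5829 -0.2127]
    [ 0.6307 -0.1849] edge 0.0304 ang -82.2
    [ 0.6348 -0.215 ] edge 0.1024 ang -165.8
    [ 0.5355 -0.2402] edge 0.0297 ang 99.8
[... 983 characters left out ...]
.9
    [ 0.6331 -0.1857] edge 0.0304 ang -78.6
    [ 0.6391 -0.2154] edge 0.1036 ang -166.1
thick S ctr [ 0.6001 -0.2564]
    [ 0.5527 -0.2875] edge 0.0389 ang 108.6
    [ 0.5403 -0.2507] edge 0.1127 ang 13.5
    [ 0.6499 -0.2245] edge 0.0391 ang -79.0
    [ 0.6573 -0.2629] edge 0.1075 ang -166.7
stop S ctr [ 0.5522 -0.043 ]
    [ 0.4955 -0.0623] edge 0.0101 ang 110.6
    [ 0.492  -0.0529] edge 0.1198 ang 14.4
    [ 0.608  -0.0231] edge 0.0117 ang -63.1
    [ 0.6133 -0.0335] edge 0.1212 ang -166.3
block S ctr [0.5383 0.014 ]
    [ 0.5258 -0.0033] edge 0.0255 ang 103.4
    [0.5199 0.0215] edge 0.0317 ang 18.5
    [0.55   0.0316] edge 0.0264 ang -73.9
    [0.5573 0.0062] edge 0.0329 ang -163.2
```

Request:
move_arm([
  [0,0,-1,0,0,0],
  [0,0,0,0,0,-0.044],
  [0,0,0,0,0,-0.044],
  [0,0,0,0,0,-0.044],
], claw=-1, force=40)

```text
clock: 0.55
position: [0.1526, 0.606, 0.2562]
tool_rot: [-3.141, 0.0, -2.968]
force: [-0.2, -0.3, 0.1]
grip_width: 0.0855
```

Request:
move_arm([
  [-0.6,-0.98,0,0,0,0],
  [-0.6,-0.98,0,0,0,0],
  [-0.6,-0.98,0,0,0,0],
  [-0.6,-0.98,0,0,0,0],
  [-0.6,-0.98,0,0,0,0],
])

```text
clock: 1.05
position: [0.2478, 0.4967, 0.2561]
tool_rot: [-3.141, -0.0, -2.974]
force: [0.0, 0.6, -0.2]
grip_width: 0.0853
```

Request:
move_arm([
  [-0.6,-0.98,0,0,0,0],
  [-0.6,-0.98,0,0,0,0],
  [-0.6,-0.98,0,0,0,0],
  [-0.6,-0.98,0,0,0,0],
  [-0.6,-0.98,0,0,0,0],
])

```text
clock: 1.55
position: [0.3421, 0.3885, 0.2562]
tool_rot: [-3.141, -0.0, -2.974]
force: [0.2, 0.4, -0.1]
grip_width: 0.0855
```

Request:
move_arm([
  [-0.6,-0.98,0,0,0,0],
  [-0.6,-0.98,0,0,0,0],
  [0,0,0,0,0,0],
])

```text
clock: 1.85
position: [0.3816, 0.3432, 0.2563]
tool_rot: [-3.14, 0.001, -2.978]
force: [-0.0, -0.3, -0.3]
grip_width: 0.0853
```

```bash
python3 - <<'E'
from h import *
o=bot.observe();print(o["position"],o["tool_rot"],o["qpos"].round(2))
im=viewer.grab_frame("wrist");cv2.imwrite("pics/w1.png",im[:,:,::-1])
E
```

```text
[0.38164805 0.34320243 0.25625398] [-3.14025491e+00  5.06506243e-04 -2.97841879e+00] [-0.81  0.32 -0.04  1.86  0.02  0.97  0.87]
```

View pics/w1.png

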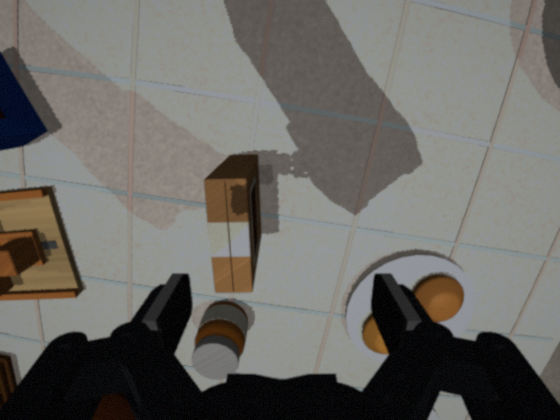

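```bash
python3 - <<'E'
from h import *
im=cv2.imread("pics/w1.png")
cv2.imwrite("pics/w1c.png",cv2.convertScaleAbs(cv2.resize(im[140:390,180:290],None,fx=2.4*2,fy=2.4,interpolation=cv2.INTER_CUBIC)[:, :],alpha=1.4))
cv2.imwrite("pics/w1c.png",cv2.convertScaleAbs(cv2.resize(im[140:300,180:290],None,fx=3.7,fy=3.7,interpolation=cv2.INTER_CUBIC),alpha=1.4))
E
```

```text
(no output)
```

View pics/w1c.png

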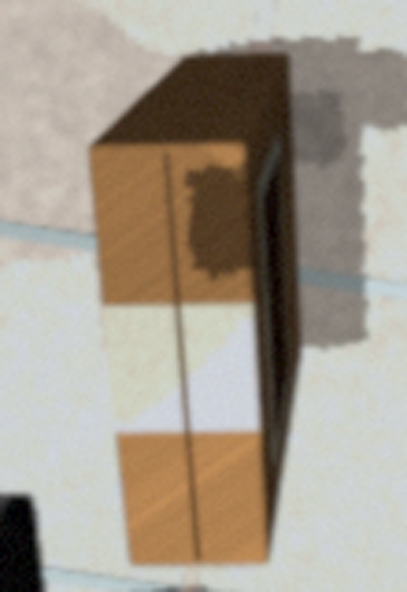

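Top face corners in the crop: (91,145), (245,143), (267,562), (131,563).

```bash
python3 - <<'E'
from h import *
c=viewer.camera_info("wrist");o=bot.observe()
P=np.array([onz(c,(180+(u+.5)/3.7-.5,140+(v+.5)/3.7-.5),.14)[:2] for u,v in [(91,145),(245,143),(267,562),(131,563)]])
print(P.round(4),P.mean(0))
for i in range(4):
    q=P[(i+1)%4]-P[i];print(np.hypot(*q),np.degrees(np.arctan2(q[1],q[0])))
d=P.mean(0)-o["position"][:2];y=o["tool_rot"][2]
print("tool d",d@[np.cos(y),np.sin(y)],d@[np.sin(y),-np.cos(y)],o["position"],np.degrees(y))
E
```

```text
[[0.3678 0.2771]
 [0.3617 0.3114]
 [0.4688 0.3308]
 [0.475  0.2965]] [0.41831162 0.3039338 ]
0.03487719558906798 100.01988329183796
0.10884739432781018 10.278433240759622
0.03491880644709755 -79.72410532835279
0.10900323976116631 -169.7436254664609
tool d -0.03080318876883815 -0.046718553538998786 [0.38025481 0.34495988 0.25622222] -170.54850700373282
```

Request:
move_arm([
  [-0.6,-0.93,0,0,0,-0.002],
  [-0.63,-0.94,0,0,0,0],
  [0,0,0,0,0,0],
])

```text
clock: 2.2
position: [0.4192, 0.3035, 0.2562]
tool_rot: [-3.141, 0.0, -2.97]
force: [0.3, 0.1, 0.5]
grip_width: 0.0859
```

```bash
python3 - <<'E'
from h import *
o=bot.observe();y=o["tool_rot"][2];d=np.array([.418,.303])-o["position"][:2]
print("tool d",d@[np.cos(y),np.sin(y)],d@[np.sin(y),-np.cos(y)],o["position"],np.degrees(o["tool_rot"]))
E
```

```text
tool d 0.0012257411110878271 -0.00032806404354320196 [0.41915197 0.303532   0.25621175] [-1.79944536e+02  2.05619410e-02 -1.70195506e+02]
```

Request:
move_arm([
  [0,0,0.95,0,0,0],
  [0,0,0.95,0,0,0],
  [0,0,0.95,0,0,0],
  [0,0,0.95,0,0,0],
  [0,0,0.95,0,0,0],
])

```text
clock: 2.7
position: [0.4166, 0.3066, 0.1366]
tool_rot: [3.141, -0.0, -2.966]
force: [0.6, -0.4, -0.2]
grip_width: 0.0854
```

Request:
move_arm([
  [0,0,0.95,0,0,0],
  [0,0,0.9,0,0,0],
  [0,0,0,0,0,0],
])

```text
clock: 3.0
position: [0.4156, 0.3056, 0.089]
tool_rot: [-3.14, -0.004, -2.966]
force: [-1.1, -0.0, 0.8]
grip_width: 0.0851
```

Request:
move_arm([
  [0,0,0,0,0,0],
  [0,0,0,0,0,0],
  [0,0,0,0,0,0],
  [0,0,0,0,0,0],
  [0,0,0,0,0,0],
], claw=1, force=40)

```text
clock: 3.5
position: [0.4181, 0.3052, 0.0922]
tool_rot: [3.142, 0.001, -2.968]
force: [-0.0, -4.6, 9.2]
grip_width: 0.036
```

Request:
move_arm([
  [0,0,0,0,0,0],
  [0,0,0,0,0,0],
  [0,0,0,0,0,0],
  [0,0,0,0,0,0],
  [0,0,0,0,0,0],
])

```text
clock: 4.0
position: [0.4181, 0.3052, 0.0922]
tool_rot: [3.142, 0.001, -2.968]
force: [-0.1, -3.1, 8.6]
grip_width: 0.0353
```

Request:
move_arm([
  [0,0,-0.4,0,0,0],
  [0,0,-0.95,0,0,0],
  [0,0,-0.95,0,0,0],
  [0,0,-0.95,0,0,0],
  [0,0,-0.95,0,0,0],
])

```text
clock: 4.5
position: [0.4174, 0.3054, 0.1982]
tool_rot: [3.141, 0.0, -2.967]
force: [-0.2, 0.4, -2.3]
grip_width: 0.0358
```

Request:
move_arm([
  [0,0,-0.9,0,0,0],
  [0,0,-0.5,0,0,-0.01],
  [0,0,0,0,0,-0.009],
])

```text
clock: 4.8
position: [0.418, 0.3059, 0.233]
tool_rot: [3.14, 0.003, -2.905]
force: [0.1, 0.2, -3.0]
grip_width: 0.0357
```

```bash
python3 - <<'E'
from h import *
o=bot.observe();y=o["tool_rot"][2];d=np.array([.573,-.150])-o["position"][:2]
print("tool d",d@[np.cos(y),np.sin(y)],d@[np.sin(y),-np.cos(y)],o["position"],np.degrees(o["tool_rot"]),o["grip_width"],o["qpos"].round(2))
im=viewer.grab_frame("wrist");cv2.imwrite("pics/w2.png",im[:,:,::-1])
E
```

```text
tool d -0.04375580330181979 -0.4795761713293541 [0.41799214 0.30593907 0.23300744] [ 1.79920399e+02  1.47766766e-01 -1.66436400e+02] 0.0356953455766984 [-0.72  0.35 -0.04  1.88  0.02  0.91  1.04]
```

View pics/w2.png

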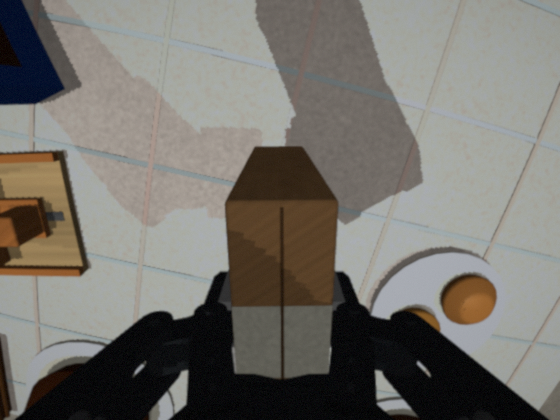

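The carton is held straight between the pads (top face centred near column 282). Next I'll carry it over the rack.

Request:
move_arm([
  [-0.09,-0.5,0,0,0,0],
  [-0.09,-0.96,0,0,0,0],
  [-0.09,-0.96,0,0,0,0],
  [-0.09,-0.96,0,0,0,0],
  [-0.09,-0.96,0,0,0,0],
])

```text
clock: 5.35
position: [0.4536, 0.2004, 0.2302]
tool_rot: [-3.141, -0.002, -2.908]
force: [0.4, -0.1, -2.3]
grip_width: 0.0357
```

Request:
move_arm([
  [-0.09,-0.96,0,0,0,0],
  [-0.09,-0.96,0,0,0,0],
  [-0.09,-0.96,0,0,0,0],
  [-0.09,-0.96,0,0,0,0],
  [-0.09,-0.96,0,0,0,0],
])

```text
clock: 5.85
position: [0.4921, 0.0863, 0.2302]
tool_rot: [-3.141, -0.002, -2.908]
force: [-0.2, 0.4, -2.9]
grip_width: 0.0355
```

Request:
move_arm([
  [-0.09,-0.96,0,0,0,0],
  [-0.09,-0.96,0,0,0,0],
  [-0.09,-0.96,0,0,0,0],
  [-0.09,-0.96,0,0,0,0],
  [-0.09,-0.96,0,0,0,0],
])

```text
clock: 6.35
position: [0.5306, -0.0278, 0.2301]
tool_rot: [-3.142, -0.002, -2.908]
force: [0.8, 0.8, -2.0]
grip_width: 0.0357
```

Request:
move_arm([
  [-0.09,-0.9,0,0,0,0],
  [-0.09,-0.8,0,0,0,0],
  [0,-0.5,0,0,0,0],
  [0,0,0,0,0,0],
])

```text
clock: 6.75
position: [0.5477, -0.0804, 0.2304]
tool_rot: [-3.141, -0.002, -2.91]
force: [-0.6, 0.2, -3.0]
grip_width: 0.0359
```

```bash
python3 - <<'E'
from h import *
o=bot.observe();y=o["tool_rot"][2];d=np.array([.573,-.150])-o["position"][:2]
print("tool d",d@[np.cos(y),np.sin(y)],d@[np.sin(y),-np.cos(y)],o["position"],np.degrees(o["tool_rot"]),o["grip_width"],o["qpos"].round(2))
for n in ["top","scene"]:
    im=viewer.grab_frame(n);cv2.imwrite(f"pics/{n}3.png",im[:,:,::-1])
t=cv2.imread("pics/top3.png");s=cv2.imread("pics/scene3.png")
cv2.imwrite("pics/t3.png",np.hstack([cv2.resize(t[130:250,200:390],None,fx=2.1,fy=2.1),cv2.resize(s[90:290,165:355],None,fx=2,fy=1.26)]))
cv2.imwrite("pics/t3.png",cv2.resize(t[130:250,200:390],None,fx=4,fy=4));cv2.imwrite("pics/s3.png",cv2.resize(s[90:290,165:355],None,fx=3,fy=3))
E
```

```text
tool d -0.008655468401849345 -0.07357784553882989 [ 0.54771641 -0.08036268  0.23039518] [-1.79980904e+02 -9.48305481e-02 -1.66754550e+02] 0.03591847678955412 [-0.04  0.41  0.11  1.8  -0.05  0.94  1.89]
```

View pics/t3.png

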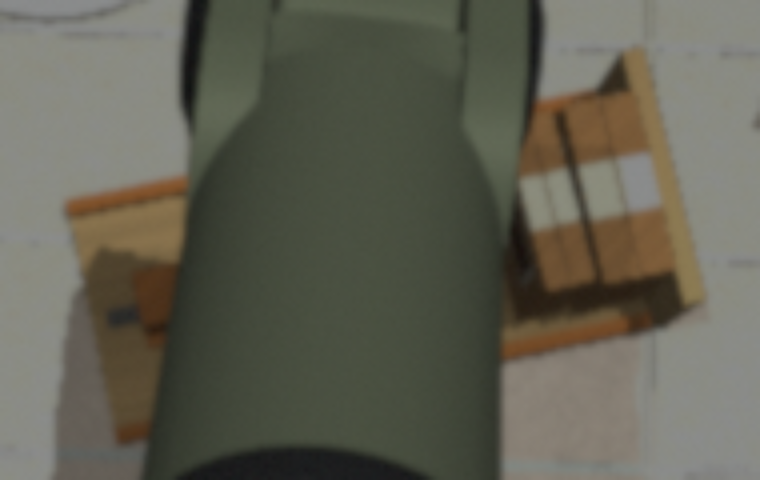

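View pics/s3.png

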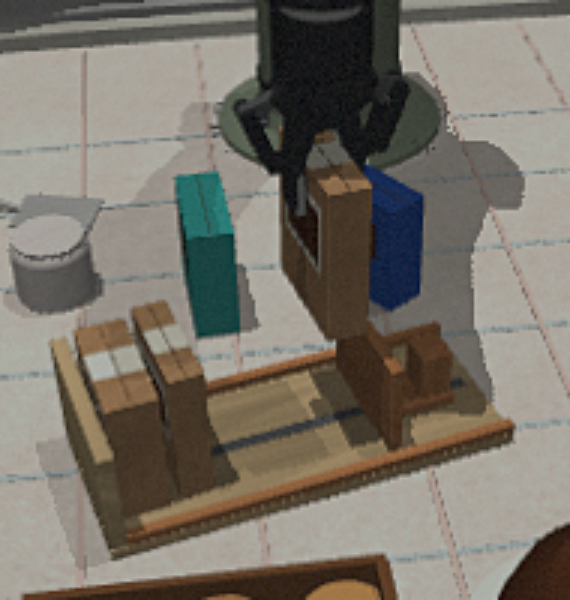

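Request:
move_arm([
  [-0.09,-0.7,0,0,0,0],
  [-0.09,-0.7,0,0,0,0],
  [-0.09,-0.7,0,0,0,0],
  [-0.09,-0.7,0,0,0,0],
  [0,0,0,0,0,0],
])

```text
clock: 7.35
position: [0.5736, -0.1466, 0.2311]
tool_rot: [-3.141, -0.0, -2.91]
force: [-0.8, 0.6, -1.7]
grip_width: 0.0357
```

```bash
python3 - <<'E'
from h import *
o=bot.observe();y=o["tool_rot"][2];d=np.array([.573,-.150])-o["position"][:2]
print("tool d",d@[np.cos(y),np.sin(y)],d@[np.sin(y),-np.cos(y)],o["position"],np.degrees(o["tool_rot"]),o["grip_width"],o["qpos"].round(2))
im=viewer.grab_frame("scene");cv2.imwrite("pics/s4.png",cv2.resize(im[90:290,165:355,::-1],None,fx=3,fy=3))
im=viewer.grab_frame("wrist");cv2.imwrite("pics/w4.png",im[:,:,::-1])
E
```

```text
tool d 0.001349408464981586 -0.00314071612640445 [ 0.57359203 -0.14663332  0.2311221 ] [-1.79947325e+02 -1.33758169e-02 -1.66722733e+02] 0.03574957446435723 [ 0.06  0.47  0.12  1.7  -0.07  0.98  2.01]
```

View pics/s4.png

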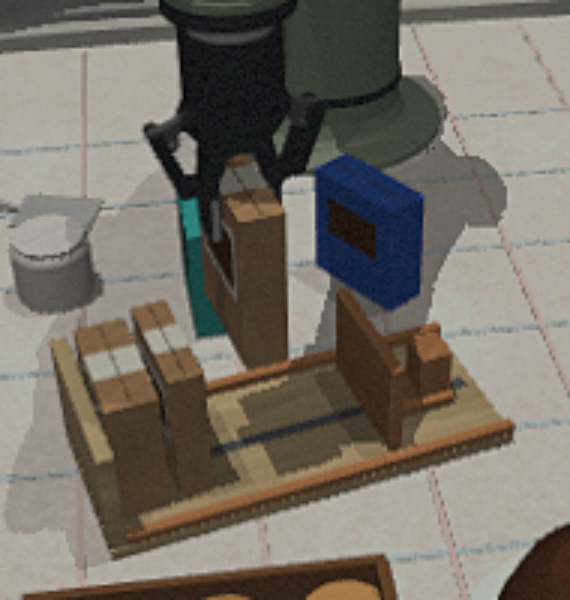

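View pics/w4.png

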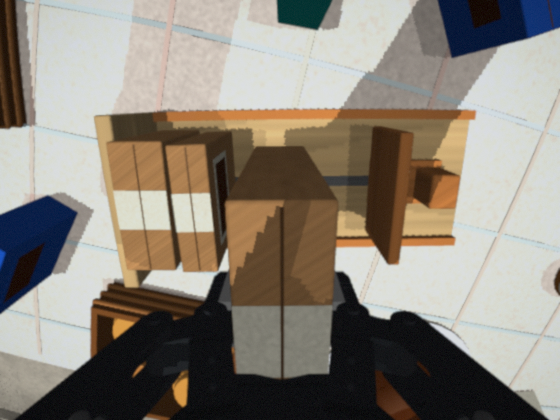

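The rack in the wrist view is square to the held carton, with the gap clear on both sides. Lowering it now.

Request:
move_arm([
  [0,0,0.9,0,0,0],
  [0,0,0.9,0,0,0],
  [0,0,0.9,0,0,0],
  [0,0,0.9,0,0,0],
  [0,0,0.7,0,0,0],
])

```text
clock: 7.95
position: [0.5729, -0.1432, 0.1226]
tool_rot: [3.141, -0.001, -2.907]
force: [0.7, 0.4, -1.1]
grip_width: 0.0355
```

Request:
move_arm([
  [0,0,0,0,0,0],
  [0,0,0.1,0,0,0],
  [0,0,0.1,0,0,0],
  [0,0,0,0,0,0],
])

```text
clock: 8.35
position: [0.5735, -0.1442, 0.1194]
tool_rot: [-3.141, 0.001, -2.908]
force: [-0.1, 1.0, -2.5]
grip_width: 0.0356
```

Request:
move_arm([
  [0,0,0.15,0,0,0],
  [0,0,0.15,0,0,0],
  [0,0,0.1,0,0,0],
  [0,0,0,0,0,0],
])

```text
clock: 8.75
position: [0.573, -0.1442, 0.1084]
tool_rot: [3.141, -0.001, -2.908]
force: [1.3, -0.3, -1.4]
grip_width: 0.0353
```

Request:
move_arm([
  [0,0,0.06,0,0,0],
  [0,0,0.06,0,0,0],
  [0,0,0,0,0,0],
])

```text
clock: 9.05
position: [0.5732, -0.1443, 0.1057]
tool_rot: [3.142, -0.0, -2.908]
force: [-0.3, 0.5, -2.4]
grip_width: 0.0359
```

Request:
move_arm([
  [0,0,0.04,0,0,0],
  [0,0,0.04,0,0,0],
  [0,0,0,0,0,0],
])

```text
clock: 9.35
position: [0.5733, -0.1447, 0.1042]
tool_rot: [-3.141, 0.0, -2.908]
force: [-1.3, -1.1, 3.5]
grip_width: 0.0353
```

Request:
move_arm([
  [0,0,0.04,0,0,0],
  [0,0,0,0,0,0],
])

```text
clock: 9.55
position: [0.5735, -0.1451, 0.104]
tool_rot: [-3.141, 0.001, -2.908]
force: [-5.6, -2.1, 18.2]
grip_width: 0.0355
```

Request:
move_arm([
  [0,0,-0.03,0,0,0],
  [0,0,0,0,0,0],
  [0,0,0,0,0,0],
  [0,0,0,0,0,0],
  [0,0,0,0,0,0],
], claw=-0.4)

```text
clock: 10.05
position: [0.5732, -0.1442, 0.1035]
tool_rot: [3.142, -0.0, -2.908]
force: [0.9, 0.1, 0.9]
grip_width: 0.0599
```

Request:
move_arm([
  [0,0,0,0,0,0],
  [0,0,-0.4,0,0,0],
  [0,0,-0.8,0,0,0],
  [0,0,-0.95,0,0,0],
  [0,0,-0.95,0,0,0],
])

```text
clock: 10.55
position: [0.5731, -0.1443, 0.1826]
tool_rot: [-3.141, 0.0, -2.908]
force: [0.6, 1.0, -0.9]
grip_width: 0.0597
```

```bash
python3 - <<'E'
from h import *
o=bot.observe()
print(o["position"],np.degrees(o["tool_rot"]),o["grip_width"],o["qpos"].round(2))
im=viewer.grab_frame("scene");cv2.imwrite("pics/s5.png",cv2.resize(im[90:290,165:355,::-1],None,fx=3,fy=3))
im=viewer.grab_frame("wrist");cv2.imwrite("pics/w5.png",im[:,:,::-1])
E
```

```text
[ 0.57314455 -0.14429686  0.18262159] [-1.79993888e+02  7.39697283e-03 -1.66607740e+02] 0.05974128762558702 [ 0.07  0.53  0.11  1.75 -0.07  0.87  2.02]
```

View pics/s5.png

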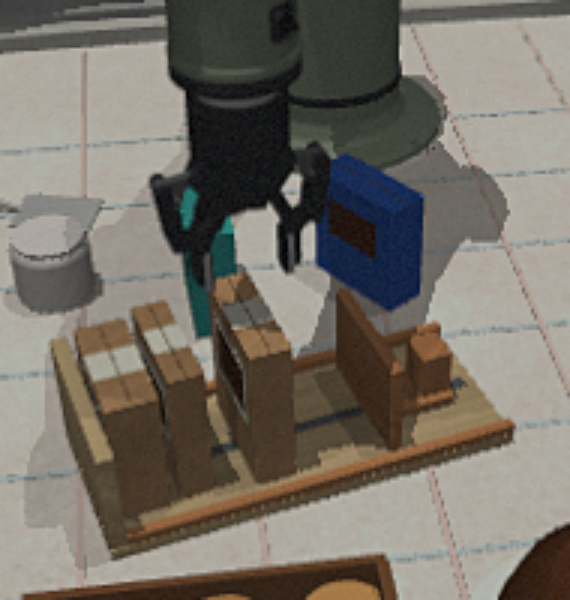

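View pics/w5.png

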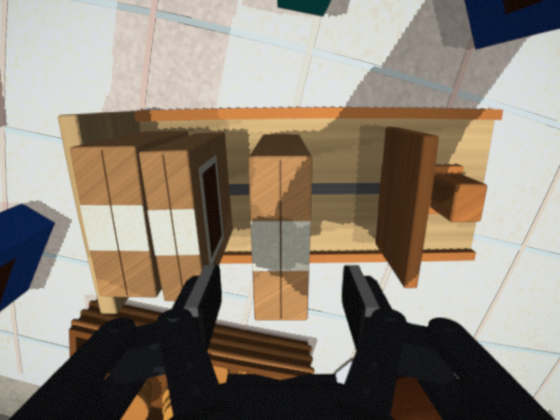

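The carton stands upright in the gap with its neighbours undisturbed. I'll shut the jaws and go behind the block.

Request:
move_arm([
  [0,0,-0.9,0,0,0],
  [0,0.5,-0.3,0,0,0],
  [0,0.96,0,0,0,0],
  [0,0.96,0,0,0,0],
  [0,0.96,0,0,0,0],
], claw=1)

```text
clock: 11.15
position: [0.553, -0.0603, 0.2108]
tool_rot: [3.141, -0.0, -2.907]
force: [0.0, 0.3, -0.2]
grip_width: -0.0001
```

Request:
move_arm([
  [0,0.96,0,0,0,0],
  [0,0.96,0,0,0,0],
  [0,0.96,0,0,0,0],
  [0,0.96,0,0,0,0],
  [0,0.96,0,0,0,0],
])

```text
clock: 11.65
position: [0.5249, 0.0564, 0.2108]
tool_rot: [3.141, -0.0, -2.907]
force: [0.1, 0.5, -0.5]
grip_width: -0.0
```

Request:
move_arm([
  [0,0.8,0,0,0,0],
  [0,0,0,0,0,0],
])

```text
clock: 11.85
position: [0.52, 0.0777, 0.2107]
tool_rot: [3.14, -0.0, -2.904]
force: [-0.0, -0.7, -0.1]
grip_width: 0.0
```

```bash
python3 - <<'E'
from h import *
o=bot.observe();y=o["tool_rot"][2];d=np.array([.5194,.0734])-o["position"][:2]
print("tool d",d@[np.cos(y),np.sin(y)],d@[np.sin(y),-np.cos(y)],o["position"],np.degrees(o["tool_rot"]),o["grip_width"])
im=viewer.grab_frame("wrist");cv2.imwrite("pics/w6.png",im[:,:,::-1])
print(viewer.camera_info("wrist"))
E
```

```text
tool d 0.001605743405806687 -0.004010159472628336 [0.52001508 0.07767568 0.2107476 ] [ 1.79931459e+02 -2.03414149e-02 -1.66363986e+02] 3.631049805025354e-05
{'K': array([[318.64173061,   0.        , 281.20959921],
       [  0.        , 318.64173061, 212.30286959],
       [  0.        ,   0.        ,   1.        ]]), 'D': array([-0.07055115,  0.        ,  0.        ,  0.        ,  0.        ]), 'R': array([[-2.33740953e-01,  9.72298805e-01,  4.48531022e-04],
       [ 9.21511334e-01,  2.21384438e-01,  3.19070201e-01],
       [ 3.10132277e-01,  7.49930991e-02, -9.47730978e-01]]), 't': array([ 0.0483461 , -0.53224886,  0.19483316])}
```

View pics/w6.png

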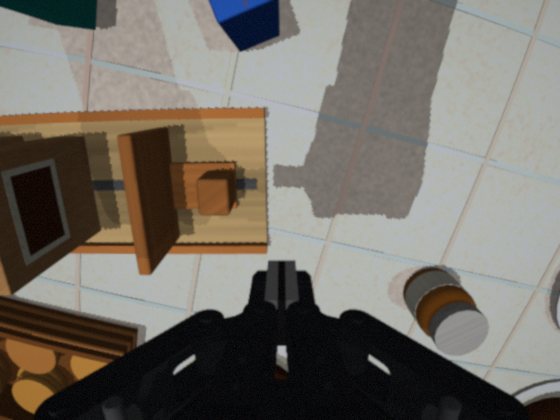

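```bash
python3 - <<'E'
from h import *
im=cv2.imread("pics/w6.png")
cv2.imwrite("pics/w6c.png",cv2.resize(im[150:230,160:280],None,fx=6,fy=6,interpolation=cv2.INTER_CUBIC))
E
```

```text
(no output)
```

View pics/w6c.png

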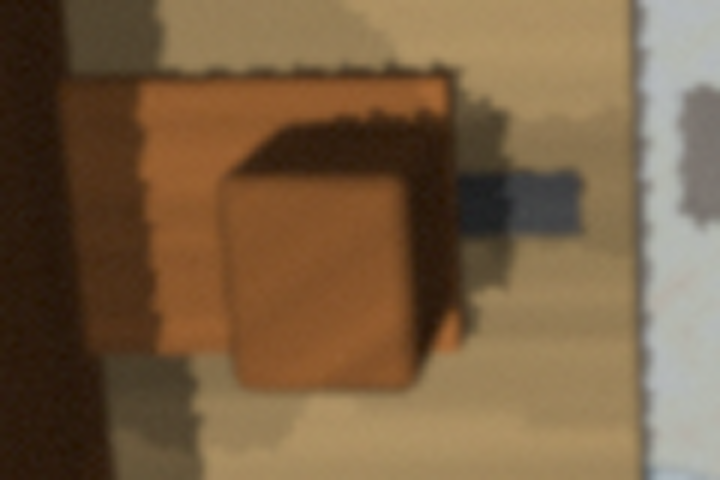

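```bash
python3 - <<'E'
from h import *
c=viewer.camera_info("wrist");o=bot.observe();y=o["tool_rot"][2]
T=np.array([[np.cos(y),np.sin(y)],[np.sin(y),-np.cos(y)]])
P=np.array([onz(c,(160+(u+.5)/6-.5,150+(v+.5)/6-.5),.068)[:2] for u,v in [(220,175),(408,175),(415,388),(237,390)]])
print(P.round(4),P.mean(0)); print("rel tool",(T@(P-o["position"][:2]).T).T.round(4),(T@(P.mean(0)-o["position"][:2])).round(4),o["position"])
E
```

```text
[[ 0.5217 -0.0048]
 [ 0.515   0.0234]
 [ 0.5487  0.0308]
 [ 0.5556  0.0031]] [0.53523592 0.01311115]
rel tool [[ 0.0178 -0.0788]
 [ 0.0177 -0.0498]
 [-0.0168 -0.0505]
 [-0.0171 -0.079 ]] [ 0.0004 -0.0646] [0.52046579 0.07595366 0.21081533]
```

Request:
move_arm([
  [0,0,0.95,0,0,0],
  [0,0,0.95,0,0,0],
  [0,0,0.95,0,0,0],
  [0,0,0.95,0,0,0],
  [0,0,0.95,0,0,0],
])

```text
clock: 12.4
position: [0.521, 0.0736, 0.0913]
tool_rot: [-3.141, 0.0, -2.909]
force: [0.6, -0.1, -0.7]
grip_width: 0.0002
```

Request:
move_arm([
  [0,0,0.95,0,0,0],
  [0,0,0.95,0,0,0],
  [0,0,0,0,0,0],
])

```text
clock: 12.7
position: [0.5195, 0.0734, 0.0424]
tool_rot: [-3.141, -0.004, -2.908]
force: [-0.7, 0.1, -0.1]
grip_width: -0.0003
```

Request:
move_arm([
  [0,-0.2,0,0,0,0],
  [0,-0.2,0,0,0,0],
  [0,-0.2,0,0,0,0],
  [0,-0.2,0,0,0,0],
  [0,-0.2,0,0,0,0],
])

```text
clock: 13.2
position: [0.5274, 0.0493, 0.0453]
tool_rot: [-3.141, 0.001, -2.908]
force: [0.0, -0.4, -0.2]
grip_width: -0.0001
```

Request:
move_arm([
  [0,-0.2,0,0,0,0],
  [0,-0.2,0,0,0,0],
  [0,-0.2,0,0,0,0],
  [0,-0.2,0,0,0,0],
  [0,-0.2,0,0,0,0],
])

```text
clock: 13.7
position: [0.533, 0.0253, 0.0448]
tool_rot: [3.142, 0.0, -2.908]
force: [0.8, 2.0, 0.8]
grip_width: -0.0001
```

Request:
move_arm([
  [0,-0.2,0,0,0,0],
  [0,-0.2,0,0,0,0],
  [0,-0.2,0,0,0,0],
  [0,-0.2,0,0,0,0],
  [0,-0.2,0,0,0,0],
])

```text
clock: 14.2
position: [0.5387, 0.0008, 0.0448]
tool_rot: [3.142, -0.0, -2.908]
force: [1.4, 3.0, 0.1]
grip_width: -0.0
```

Request:
move_arm([
  [0,-0.2,0,0,0,0],
  [0,-0.2,0,0,0,0],
  [0,-0.2,0,0,0,0],
  [0,0,0,0,0,0],
])

```text
clock: 14.6
position: [0.542, -0.0144, 0.0448]
tool_rot: [-3.141, -0.0, -2.909]
force: [0.4, 0.2, -0.1]
grip_width: -0.0
```

```bash
python3 - <<'E'
from h import *
o=bot.observe();print(o["position"],o["force"],o["qpos"].round(2))
im=viewer.grab_frame("scene");cv2.imwrite("pics/s7.png",cv2.resize(im[90:290,165:355,::-1],None,fx=3,fy=3))
E
```

```text
[ 0.54203676 -0.01440036  0.04476507] [ 0.37559526  0.21873396 -0.12423036] [-0.1   0.67  0.03  1.95 -0.03  0.52  1.75]
```

View pics/s7.png

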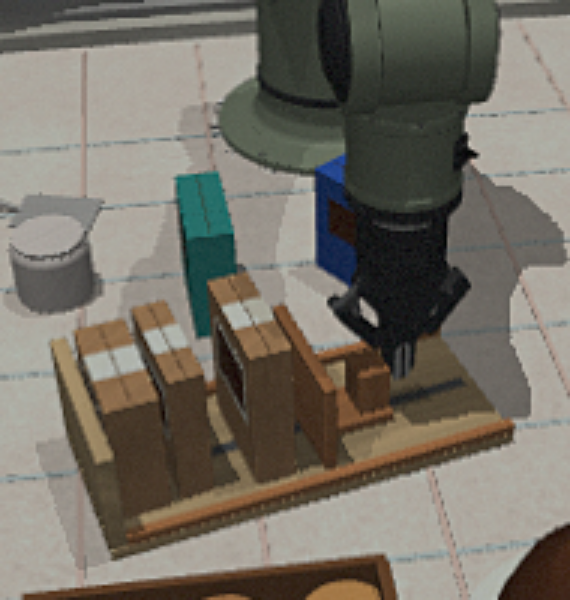

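The stop is sliding straight and the cartons are upright. I'll continue slowly.

Request:
move_arm([
  [0,-0.12,0,0,0,0],
  [0,-0.12,0,0,0,0],
  [0,-0.12,0,0,0,0],
  [0,-0.12,0,0,0,0],
  [0,-0.12,0,0,0,0],
])

```text
clock: 15.15
position: [0.5454, -0.0282, 0.0447]
tool_rot: [3.142, -0.0, -2.908]
force: [-1.5, 1.6, -1.2]
grip_width: -0.0001
```

Request:
move_arm([
  [0,-0.12,0,0,0,0],
  [0,-0.12,0,0,0,0],
  [0,-0.12,0,0,0,0],
  [0,-0.12,0,0,0,0],
  [0,-0.12,0,0,0,0],
])

```text
clock: 15.65
position: [0.5491, -0.0426, 0.0448]
tool_rot: [3.141, -0.0, -2.908]
force: [-0.3, 2.7, -1.4]
grip_width: -0.0003
```

Request:
move_arm([
  [0,-0.12,0,0,0,0],
  [0,-0.12,0,0,0,0],
  [0,-0.12,0,0,0,0],
  [0,-0.12,0,0,0,0],
  [0,-0.12,0,0,0,0],
])

```text
clock: 16.15
position: [0.5526, -0.0574, 0.0448]
tool_rot: [-3.142, 0.0, -2.908]
force: [-0.0, 4.0, -1.6]
grip_width: -0.0
```

```bash
python3 - <<'E'
from h import *
o=bot.observe();print(o["position"],o["force"],o["qpos"].round(2))
im=viewer.grab_frame("scene");cv2.imwrite("pics/s8.png",cv2.resize(im[90:290,165:355,::-1],None,fx=3,fy=3))
E
```

```text
[ 0.55262122 -0.05741477  0.04481394] [-0.04453556  4.0191247  -1.57145519] [-0.02  0.68  0.02  1.91 -0.03  0.55  1.82]
```

View pics/s8.png

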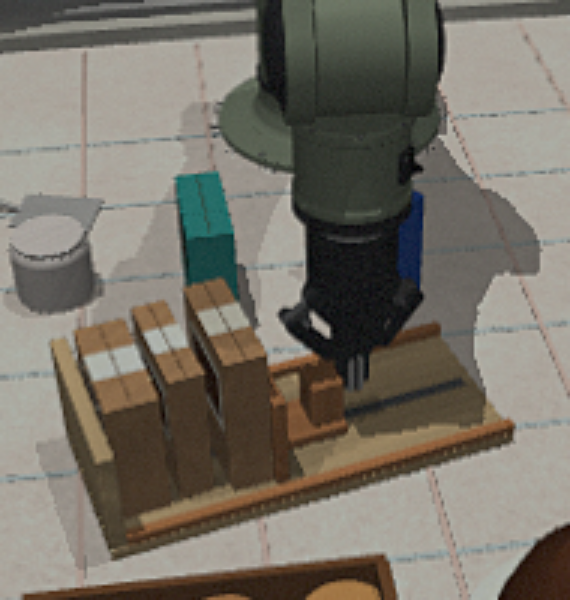

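Request:
move_arm([
  [0,-0.12,0,0,0,0],
  [0,-0.12,0,0,0,0],
  [0,-0.12,0,0,0,0],
  [0,-0.12,0,0,0,0],
  [0,-0.12,0,0,0,0],
])

```text
clock: 16.7
position: [0.5562, -0.072, 0.0449]
tool_rot: [-3.142, 0.0, -2.908]
force: [0.9, 5.2, -0.4]
grip_width: -0.0002
```

Request:
move_arm([
  [0,-0.08,0,0,0,0],
  [0,-0.08,0,0,0,0],
  [0,-0.08,0,0,0,0],
])

```text
clock: 17.0
position: [0.5576, -0.0776, 0.0449]
tool_rot: [3.142, 0.0, -2.908]
force: [1.3, 5.6, -0.9]
grip_width: -0.0002
```

Request:
move_arm([
  [0,-0.08,0,0,0,0],
  [0,-0.08,0,0,0,0],
])

```text
clock: 17.2
position: [0.5584, -0.0812, 0.0448]
tool_rot: [3.141, 0.0, -2.907]
force: [-0.8, 13.3, -1.2]
grip_width: -0.0002
```

```bash
python3 - <<'E'
from h import *
o=bot.observe();print(o["position"],o["force"],o["qpos"].round(2))
im=viewer.grab_frame("scene");cv2.imwrite("pics/s9.png",cv2.resize(im[150:290,165:355,::-1],None,fx=4,fy=4))
E
```

```text
[ 0.55844113 -0.08115868  0.04482938] [-0.79452782 13.32107157 -1.23054815] [ 0.03  0.69  0.02  1.89 -0.02  0.56  1.86]
```

View pics/s9.png

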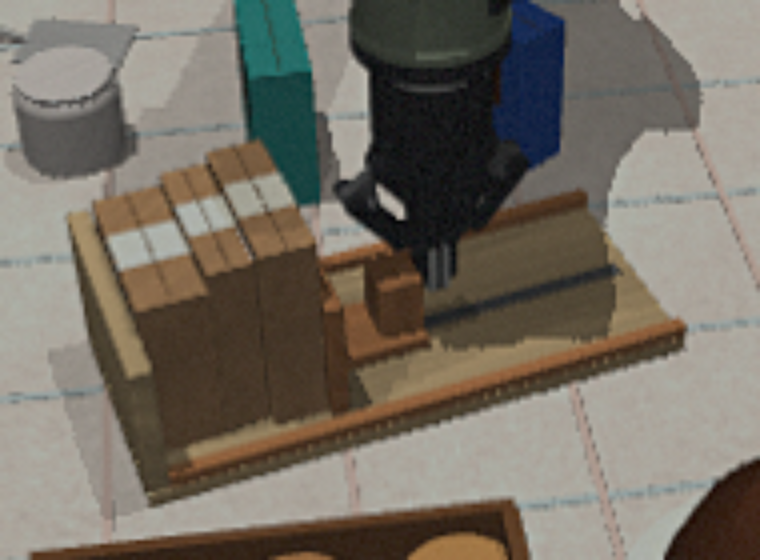

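The cartons look closed up and the force jumped to 13 N. I'll make a tiny further push to confirm the end wall is taking the load.

Request:
move_arm([
  [0,-0.04,0,0,0,0],
  [0,0,0,0,0,0],
])

```text
clock: 17.45
position: [0.5585, -0.0811, 0.0448]
tool_rot: [3.14, -0.0, -2.907]
force: [-1.4, 11.7, 1.2]
grip_width: 0.0
```

Request:
move_arm([
  [0,-0.08,0,0,0,0],
])

```text
clock: 17.55
position: [0.5585, -0.0814, 0.0448]
tool_rot: [3.138, -0.001, -2.906]
force: [-7.5, 29.3, 10.7]
grip_width: -0.0001
```

It is solid against the wall: 29 N with no movement. Backing off.

Request:
move_arm([
  [0,0.1,0,0,0,0],
  [0,0.3,0,0,0,0],
  [0,0.8,0,0,0,0],
  [0,0.8,0,0,0,0],
  [0,0,0,0,0,0],
])

```text
clock: 18.05
position: [0.5468, -0.0334, 0.0448]
tool_rot: [3.141, -0.0, -2.905]
force: [0.3, -0.6, 0.8]
grip_width: -0.0001
```

Request:
move_arm([
  [0,0.5,0,0,0,0],
  [0,0,-0.9,0,0,0],
  [0,0,-0.9,0,0,0],
  [0,0,-0.9,0,0,0],
  [0,0,-0.9,0,0,0],
])

```text
clock: 18.55
position: [0.5443, -0.0238, 0.1357]
tool_rot: [-3.141, -0.0, -2.909]
force: [0.3, 0.7, 0.6]
grip_width: 0.0002
```

Request:
move_arm([
  [0,0.9,-0.9,0,0,0],
  [0,0.9,-0.9,0,0,0],
  [0,0.9,0,0,0,0],
  [0,0.9,0,0,0,0],
  [0,0.9,0,0,0,0],
])

```text
clock: 19.05
position: [0.5181, 0.0865, 0.18]
tool_rot: [-3.141, 0.0, -2.909]
force: [-0.2, -1.0, -0.4]
grip_width: -0.0005
```

Request:
move_arm([
  [0,0.9,0,0,0,0],
  [0,0.9,0,0,0,0],
  [0,0.9,0,0,0,0],
  [0,0.9,0,0,0,0],
  [0,0,0,0,0,0],
])

```text
clock: 19.55
position: [0.4967, 0.1762, 0.1797]
tool_rot: [3.141, 0.0, -2.905]
force: [1.0, -0.4, -0.2]
grip_width: -0.0
```

```bash
python3 - <<'E'
from h import *
o=bot.observe();print(o["position"],o["force"],o["clock"])
a=viewer.grab_frame("scene")[:,:,::-1];b=viewer.grab_frame("top")[:,:,::-1]
cv2.imwrite("pics/scene10.png",a);cv2.imwrite("pics/top10.png",b)
cv2.imwrite("pics/s10.png",cv2.resize(a[150:290,165:355],None,fx=4,fy=4,interpolation=cv2.INTER_CUBIC))
cv2.imwrite("pics/t10.png",cv2.convertScaleAbs(cv2.resize(b[140:245,210:380],None,fx=4.5,fy=4.5,interpolation=cv2.INTER_CUBIC),alpha=1.5))
E
```

```text
[0.49668738 0.17616014 0.17974157] [ 0.98991177 -0.3678717  -0.18202999] 19.55
```

View pics/s10.png

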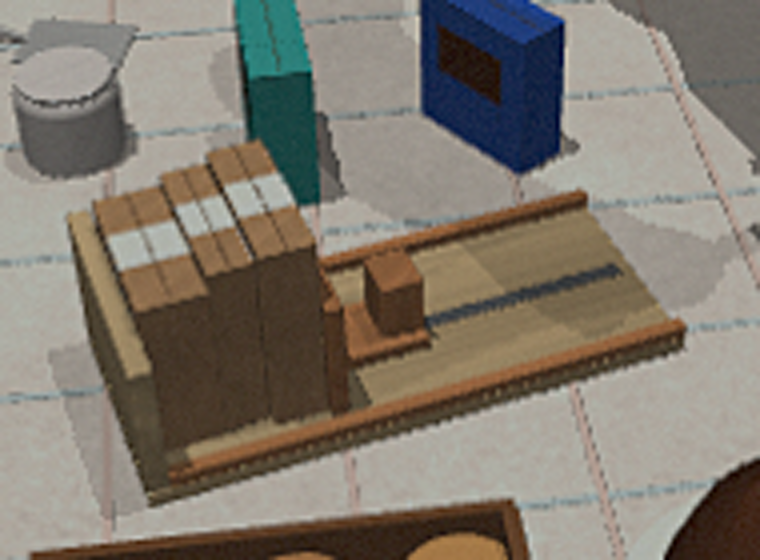

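View pics/t10.png

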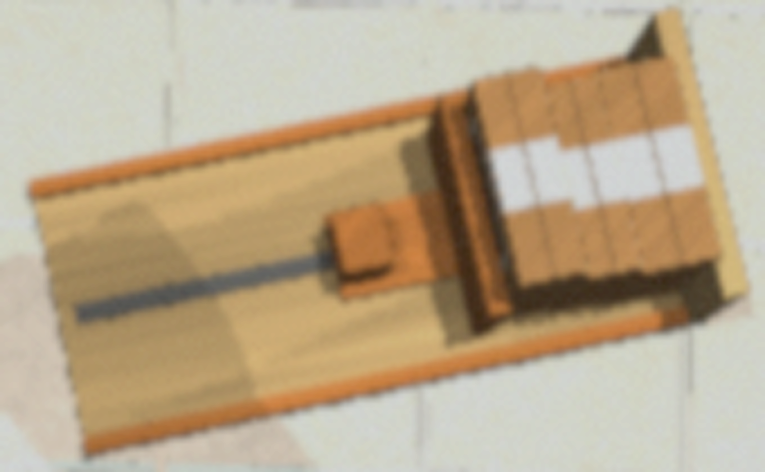

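View pics/scene10.png

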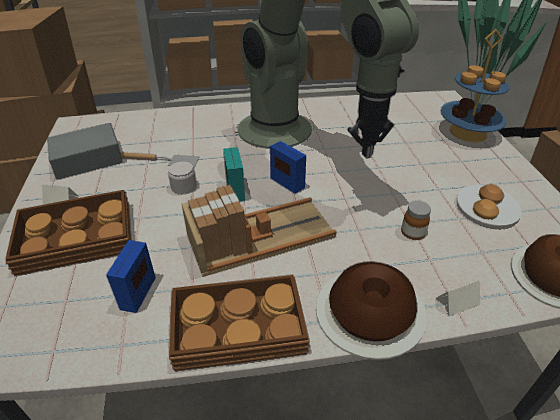

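All three cartons stand tight in both views, with no visible gap. I'll check the stop numerically, then hand in.

```bash
python3 - <<'E'
from h import *
c=viewer.camera_info("top")
f=lambda u,v,z:onz(c,(210+(u+.5)/4.5-.5,140+(v+.5)/4.5-.5),z)[:2]
yd=np.array([-.232,.973]);O=np.array([.5704,-.132])
b=f(360,241,.068);print("block y (expect .025):",(b-O)@yd)
s=np.mean([f(463,97,.104),f(500,305,.104)],0);print("carton-side? stop top y (expect ~-.034):",(s-O)@yd)
a=f(473,86,.152);d=f(522,284,.152);print("carton front y (expect -.04)",(a-O)@yd,(d-O)@yd,np.hypot(*(a-d)))
workorder.job_done()
E
```

```text
block y (expect .025): 0.02713031931019187
carton-side? stop top y (expect ~-.034): -0.037643612642985394
carton front y (expect -.04) -0.03907420952644965 -0.04120158907585743 0.10576102727617617
the job is handed in; nothing more can be done
```

The carton is in the rack and the stop is pushed up snug. I handed the job in at about 20 s of the 54 s allowed.

**What I did:** I set the carton down upright between the thin carton and the stop, touching the floor at up to 18 N before letting go. I then pushed the block from behind with the shut fingers. At the end the force rose to about 29 N with no further movement, so the end wall was taking the load. After that I backed off and moved clear.

**Last checks:**
- **Cartons:** the scene and top pictures show all three upright with no visible gap.
- **Position:** carton front measured at rack y -39 to -41 mm (expected -40), block at 27 mm (expected 25), stop top at -38 mm (expected about -34). The 2–4 mm differences are within picking and calibration error.
- **Sideways:** the cartons are a few mm out of line with each other, inside the rails.
- **Jar and tin:** both look unmoved in the scene picture, but I did not re-measure them.

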